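Hold a try square in the open corner of a test stand

ROBOT

A 6-joint arm with a two-finger parallel gripper is mounted at the origin on a cart in front of the work surface, level with it; the furniture and walls round the work are solid. World frame = base frame: x ahead of the robot, y to its left, z up, the work surface at z = 0. Lengths are in mm, angles in rad, forces in N, time in s.
With the tool pointing down it reaches from about 275 to 750 mm from the base axis. Payload 10.2 kg.
Tool frame: the origin (TCP) lies at the very end of the fingers, on their centre line; the grasp point (between the pads) lies 19 mm behind it; z points along the fingers, y is the line along which they close (so a half turn about z gives the same grasp; the last joint's range is limited). The gripper opens to 85 mm and grips with 20 to 120 N. Pads are 22 mm wide; open, the fingers measure 114 mm over their backs; the gripper's body (76 mm by 85 mm) begins 54 mm behind the grasp point. The pads swing forward as they close: fully open they stand 13 mm farther back than shut.
Start: joints at [-1.392, 0.313, 1.498, -0, 1.331, -0.223], TCP at [205.303, -483.2, 231.294] pointing down, gripper open.
Joint ranges: [-2.94, 2.94], [-0.97, 2.17], [0.19, 2.56], [-1.23, 4.37], [0.02, 3.11], [-2.88, 2.88]. Speed limits (rad/s): [2.39, 2.39, 3.01, 3.14, 3.14, 3.14].

INTERFACE

Orientations are given as a unit quaternion [w, x, y, z].
In Python, from rig import ctrl, optics gives the robot as it stands. The module is installed in compiled form; this text tells all that it offers.
- The arm moves only by the shell command python3 -m handwheel 'ROWS' [FORCE]. ROWS is JSON, a list that holds one entry, the list of rows, each a list of 5 numbers: the gripper command: -1 is fully open, 1 is shut, values between are in proportion, then the shift along the world's x, y, z in units of 50 mm (1.0 is 50 mm), then the turn about the world's z in units of 8 degrees (1.0 is 8 degrees). In form: [[[gripper, tx, ty, tz, twist], ...]]. A call has 1 to 10 rows; each row shifts and turns the commanded pose from where the row before left it; what a row does not reach is not made up. A row lasts 1/10 s, in which the tool goes at most 50 mm and 8.59 degrees, less where a joint would pass 70% of its speed; a pose out of reach is approached as far as the arm can. A call is refused whole if a number of a shift passes 1 or a number of a turn 1, either way. A call with a gripper value outside its range is refused whole. The fingers move at their own pace and stop on an object; FORCE is the grip in N (left out, the last holds). Time passes only in rows, so rows that do not move let the fingers close. It gives the time, the measured TCP pose, the force, the opening and the grip force at its end, in the units of the state.
- ctrl.sense(): the state, without advancing time (a new reading comes with each control period).
- optics.capture(name): name is "side" or "top" or "wrist"; returns a dict with "img" (384x512x3 uint8, blue, green, red), "K" (3x3 intrinsics, pixels), "R" (3x3) and "t" (3): a world point X has camera coordinates R X + t. Camera axes: x right, y down, z forward; pixel columns grow to the right and rows downward; lengths in mm; the calibration is good to about 2 mm. A picture is of the moment at which its call begins. There is no depth.
- ctrl.finish_job(): hands the job in; it is judged then, once.
The state is a dict: "time_s": time; "joints": joint angles; "dq": joint speeds; "tau": joint torques, N m; "eef_pos": TCP position; "ee_rot": TCP orientation; "force": force on the tool from outside, world axes, zero at the start; "wrist_torque": the same for the moment, N m; "grip_width": opening from 0.0 (shut) to 1.0 (fully open); "grip_force": force on a finger pad.
Only numpy, scipy, OpenCV 4.12 (cv2) and the standard library are available. Lean on these libraries where they do the work, as an engineer would, in place of code of your own. Each camera call takes 0.05 s, during which the arm holds its last target. There are 200 camera calls.

TASK

Pick up the try square and press it into the open corner of the test stand, the one between base plate and post on the side where no clamp block sits, so that its foot lies flat on the plate and its upright edge is flush against the middle of the post. Press gently both down and against the post, and finish while still gripping and pressing it there, so that the post can be checked; do not push the dish, tape roll or small carton about.

Things in the scene. Friction and masses are not known exactly. Their poses are not given: they have to be found in the camera images.
- square_grip (a point): Where to grip the try square: mid-thickness of its solid 12 mm thick upright web, 47 mm above the foot's underside, 38 mm from the upright edge, at least 12 mm of metal all round. Axes: x along the foot, from the upright edge to the foot's tip; y across the thickness; z up.
- square_corner (a point): The square's outer right-angled corner: bottom end of its upright edge, middle of the thickness, on the underside of the foot. Same axes; the foot stretches 100 mm from it along +x, the upright edge goes 88 mm up from it along +z. From it to square_grip: 38 mm along x, 47 mm up.
- try_square: Loose L-shaped aluminium try square with a sloping back, 0.3 kg, standing upright on its broad foot (100 long, 34 wide, 10 high); web above it 12 mm thick; 88 high in all. Origin under the middle of the foot, 50 mm along x from square_corner; same axes.
- base_plate: Dark steel base plate of the test stand, fixed to the bench, 70 (x) x 260 (y) mm; frame origin on the bench under the plate's middle; z up; its top is 15 mm above the origin. The long side is along its y axis.
- post: Square aluminium post 36 x 36 mm, fixed upright in the middle of the base plate, from the plate's top to 83 mm above it. Same origin and axes as base_plate; the faces that form corners with the long plate are 18 mm from the origin along +y and -y.
- clamp_mid (a point): Middle of the steel clamp block (50 x 50 x 40 mm, two screw heads on top), fixed on the base plate directly beside the post, on its +y or its -y side. It fills that corner; the other corner is open (there are only two flat screw holes in the plate).
- petri_0: Small round dish, 60 across, 15 high, loose; origin under its middle.
- tape_roll: Roll of tape, 52 across, 19 high, loose; origin under its middle.
- slide_pack: Small carton, 55 x 83 x 25, loose; origin under its middle.
There are look-alikes about, which are no part of the job. Leave any black look-alike of the try_square alone.

How it is judged:
By the outcome, as a careful person would: the job done as asked, in the order asked, and still so for the second after the job is handed in, while the arm keeps its last pose, push and grip.
It also fails if it takes over 48 s, if anything falls off the work surface, if the arm or the gripper's body presses on something with over 40 N, if the wrist force passes 120 N, or if a joint passes its speed limit or range.

## Working session

There is one attempt and no reset: what is moved stays moved. The work goes in short steps, Python scripts to look and compute and a shell command to move; the robot and the scene stay as the last step left them, time stands still between calls to the robot, and variables do not carry over. Pictures are saved under pics/ and viewed, at most 10 in all, crops included, and the job is handed in when it is done.

```bash
mkdir -p pics; cat > h.py <<'E'
import numpy as np, cv2, pickle
from rig import ctrl, optics
def snap(n,f):
    c=optics.capture(n); cv2.imwrite(f'pics/{f}.png',c['img']); pickle.dump(c,open(f'pics/{f}.pkl','wb')); return c
def ld(f): return pickle.load(open(f'pics/{f}.pkl','rb'))
def ray(c,u,v,z):
    R,t,K=map(np.array,(c['R'],c['t'],c['K'])); o=-R.T@t; d=R.T@np.linalg.solve(K,[u,v,1.]); return o+d*(z-o[2])/d[2]
def proj(c,X):
    p=np.array(c['K'])@(np.array(c['R'])@np.array(X,float)+np.array(c['t'])); return p[:2]/p[2]
E
python3 - <<'E'
from h import *
a=snap('top','t0');b=snap('side','s0')
for c in(a,b):print(-np.array(c['R']).T@c['t'],np.array(c['R']).round(2).tolist())
cv2.imwrite('pics/t0b.png',cv2.resize(a['img'],(800,600),interpolation=cv2.INTER_CUBIC))
cv2.imwrite('pics/s0b.png',cv2.resize(b['img'],(800,600),interpolation=cv2.INTER_CUBIC))
print(ctrl.sense())
E
```

```text
[ 355.24901206  181.49261631 1247.07003162] [[0.01, -1.0, 0.0], [-0.99, -0.01, -0.15], [0.15, -0.0, -0.99]]
[423.69240302 984.36343631 810.04329409] [[-0.98, -0.17, 0.02], [-0.13, 0.68, -0.72], [0.11, -0.72, -0.69]]
{'time_s': 0.1, 'joints': array([-1.39237616e+00,  3.13377937e-01,  1.49837037e+00, -2.51763672e-05,
        1.33098537e+00, -2.23396110e-01]), 'dq': array([-9.79944222e-04, -2.17611786e-05, -2.01171365e-03,  9.91550547e-04,
        3.54971522e-05,  5.49452914e-04]), 'tau': array([ 2.02109120e-03, -4.12899971e+01, -2.60144001e+01, -1.83234924e-04,
        3.01386674e-03,  1.68186131e-05]), 'eef_pos': array([ 205.26521524, -482.95769056,  230.79705942]), 'ee_rot': array([-5.70637717e-04,  9.79884997e-01,  1.99562188e-01,  6.05318247e-07]), 'force': array([-0.37113919, -0.10167678, -0.10473052]), 'wrist_torque': array([-0.01617096, -0.00450326,  0.02016511]), 'grip_force': 0.0, 'grip_width': 0.9990035458869858}
```

View pics/t0b.png

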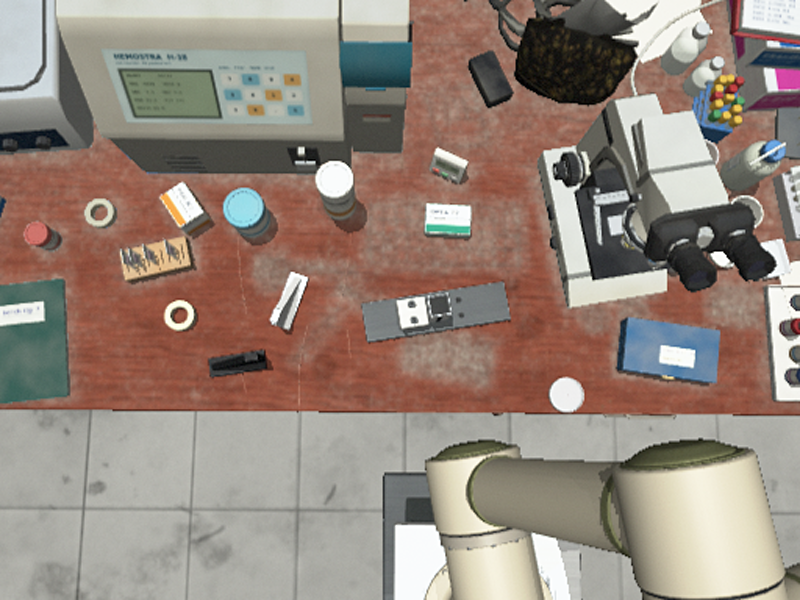

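View pics/s0b.png

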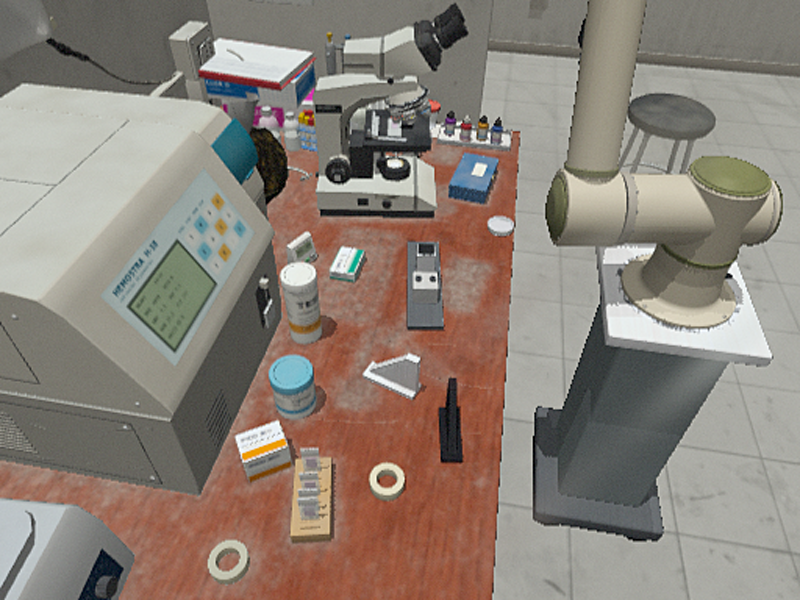

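The top view shows the silver square at (289,302), and the plate at (436,312) with the clamp on its left (+y) side, so the open corner is on -y. The black look-alike is at (238,362). I'll enlarge this area.

```bash
python3 - <<'E'
from h import *
a=ld('t0')['img'];b=ld('s0')['img']
A=cv2.resize(a[165:245,150:340],None,fx=4.2,fy=4.2,interpolation=cv2.INTER_CUBIC)
B1=cv2.resize(b[215:265,225:285],None,fx=6,fy=6,interpolation=cv2.INTER_CUBIC)
B2=cv2.resize(b[148:215,250:292],None,fx=6,fy=6,interpolation=cv2.INTER_CUBIC)
cv2.imwrite('pics/c1.png',A); 
h=max(B1.shape[0],B2.shape[0]);f=lambda x:cv2.copyMakeBorder(x,0,h-x.shape[0],0,0,0)
cv2.imwrite('pics/c2.png',np.hstack([f(B1),f(B2)])); print(A.shape,B1.shape,B2.shape)
E
```

```text
(336, 798, 3) (300, 360, 3) (402, 252, 3)
```

View pics/c1.png

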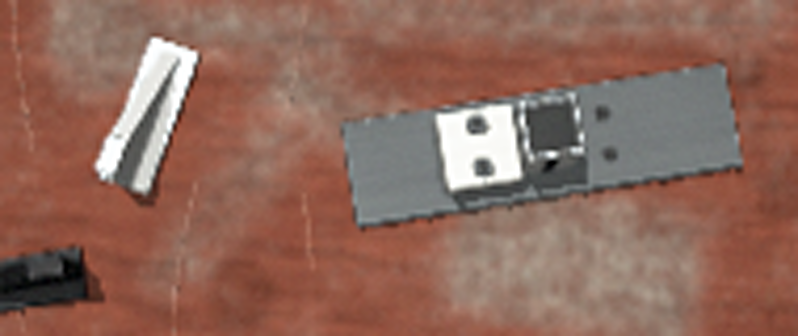

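View pics/c2.png

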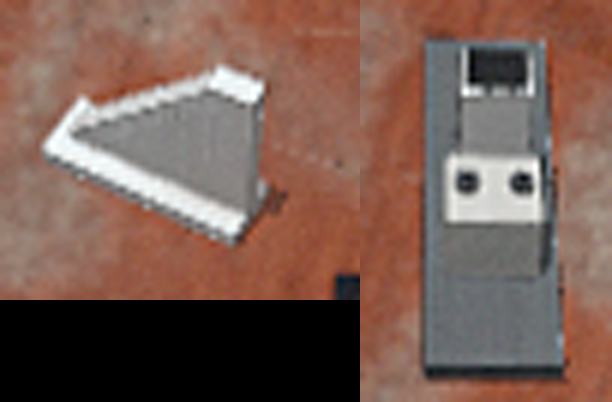

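```bash
cat > fit.py <<'E'
from h import *
from scipy.optimize import least_squares
T=ld('t0');S=ld('s0')
ct=lambda x,y:((x+.5)/4.2-.5+150,(y+.5)/4.2-.5+165)
c1=lambda x,y:((x+.5)/6-.5+225,(y+.5)/6-.5+215)
c2=lambda x,y:((x-360+.5)/6-.5+250,(y+.5)/6-.5+148)
def W(p,L): c,s=np.cos(p[2]),np.sin(p[2]); return [p[0]+c*L[0]-s*L[1],p[1]+s*L[0]+c*L[1],L[2]]
def fit(obs,p0):
    f=lambda p:np.concatenate([proj(c,W(p,L))-uv for c,L,uv in obs])
    r=least_squares(f,p0,loss='soft_l1'); print(r.x.round(3),np.degrees(r.x[2]).round(1)); print(f(r.x).reshape(-1,2).round(1).tolist()); return r.x
P=[(T,(35,130,15),ct(343,123)),(T,(35,-130,15),ct(722,65)),(T,(-35,-130,15),ct(743,168)),(T,(-35,130,15),ct(358,224)),
(T,(18,18,98),ct(518,100)),(T,(18,-18,98),ct(578,93)),(T,(-18,-18,98),ct(585,150)),(T,(-18,18,98),ct(527,157)),
(S,(35,-130,15),c2(425,40)),(S,(-35,-130,15),c2(545,40)),(S,(35,130,15),c2(425,368)),(S,(-35,130,15),c2(562,368)),
(S,(18,-18,98),c2(462,47)),(S,(-18,-18,98),c2(534,47)),(S,(18,18,98),c2(462,96)),(S,(-18,18,98),c2(534,96))]
if __name__=='__main__':
    for o in (P[:8],P[8:],P): fit(o,[400,0,.1])
    # square: origin under foot middle, +x to the tip
    Q=[(T,(50,17,10),ct(155,38)),(T,(50,-17,10),ct(199,55)),(T,(-50,17,10),ct(97,172)),(T,(-50,-17,10),ct(148,195)),
    (S,(50,17,10),c1(45,147)),(S,(50,-17,10),c1(83,99)),(S,(-50,17,0),c1(236,242))]
    for o in (Q[:4],Q): fit(o,[400,250,-.4])
E
python3 fit.py
```

```text
[517.895  89.461  12.722] 728.9
[[-0.5, -0.6], [0.8, -0.3], [0.2, -0.4], [-0.5, 0.1], [0.2, 0.5], [-0.5, 0.1], [0.1, 0.1], [0.2, 0.4]]
[516.709  93.016 -37.535] -2150.6
[[-0.0, 0.1], [0.2, 0.6], [-0.2, -0.3], [0.6, 0.2], [-0.1, 0.1], [-0.4, 0.4], [0.1, -0.7], [-0.0, -0.4]]
[517.44   90.262 -94.088] -5390.8
[[-0.8, -0.3], [0.5, -0.3], [-0.1, -0.4], [-0.7, 0.4], [-0.1, 0.7], [-0.8, 0.3], [-0.2, 0.2], [-0.1, 0.6], [0.1, -0.4], [0.2, 0.1], [-0.5, -1.0], [0.3, -0.5], [-0.1, -0.5], [-0.5, -0.2], [-0.1, -1.3], [-0.2, -1.0]]
[535.848 351.116 -12.919] -740.2
[[-0.2, -0.2], [0.5, -0.1], [0.3, 0.8], [-0.6, -0.4]]
[535.182 350.931 144.176] 8260.7
[[-0.4, 0.0], [0.3, -0.0], [0.5, 1.2], [-0.2, -0.1], [-0.3, -0.3], [-0.2, -0.5], [-0.2, 1.0]]
```

The fits agree to within about 2 mm. The stand is at (517.4, 90.3) with a yaw of about 9°. The square is at (535.2, 350.9) with a yaw of about -20.2°, and its upright end faces the robot. Next I move above the square for a closer look.

```bash
python3 -m handwheel '[[[-1,0.32,0.84,0,0.85],[-1,0.32,0.84,0,0.85],[-1,0.32,0.84,0,0.85],[-1,0.32,0.84,0,0.85],[-1,0.32,0.84,0,0.85],[-1,0.32,0.84,0,0.85],[-1,0.32,0.84,0,0.85],[-1,0.32,0.84,0,0.85],[-1,0.32,0.84,0,0.85],[-1,0.32,0.84,0,0.85]]]' 60
python3 -m handwheel '[[[-1,0.32,0.84,0,0.85],[-1,0.32,0.84,0,0.85],[-1,0.32,0.84,0,0.85],[-1,0.32,0.84,0,0.85],[-1,0.32,0.84,0,0.85],[-1,0.32,0.84,0,0.85],[-1,0.32,0.84,0,0.85],[-1,0.32,0.84,0,0.85],[-1,0.32,0.84,0,0.85],[-1,0.32,0.84,0,0.85]]]'
python3 -m handwheel '[[[-1,0,0,0,0],[-1,0,0,0,0],[-1,0,0,0,0]]]'
python3 - <<'E'
from h import *
c=snap('wrist','w0'); s=ctrl.sense(); print(s['eef_pos'],s['ee_rot'],s['joints'])
print(-np.array(c['R']).T@c['t'],np.array(c['R']).round(2).tolist())
cv2.imwrite('pics/w0b.png',cv2.resize(c['img'],(800,600),interpolation=cv2.INTER_CUBIC))
E
```

```text
time_s: 1.1
eef_pos: [365.4, -61.4, 231.3]
ee_rot: [0.0, 0.699, 0.715, 0.0]
force: [1.2, -1.3, 0.4]
grip_width: 0.997
grip_force: 0.0
time_s: 2.1
eef_pos: [525.4, 358.6, 230.8]
ee_rot: [-0.0, 0.18, 0.984, -0.0]
force: [1.4, -0.1, -0.4]
grip_width: 1.0
grip_force: 0.0
time_s: 2.4
eef_pos: [525.1, 356.0, 231.3]
ee_rot: [-0.0, 0.183, 0.983, -0.0]
force: [-0.6, 1.2, -0.2]
grip_width: 1.002
grip_force: 0.0
[525.22451425 355.81474757 231.62805225] [ 4.58174885e-05  1.82852837e-01  9.83140292e-01 -6.48136829e-05] [ 4.11132541e-01  5.61252885e-01  1.12860679e+00 -1.59844689e-04
  1.45172975e+00 -7.91869933e-01]
[461.64377862 380.57577117 373.42461529] [[0.36, 0.93, -0.0], [0.9, -0.35, 0.27], [0.25, -0.1, -0.96]]
```

View pics/w0b.png

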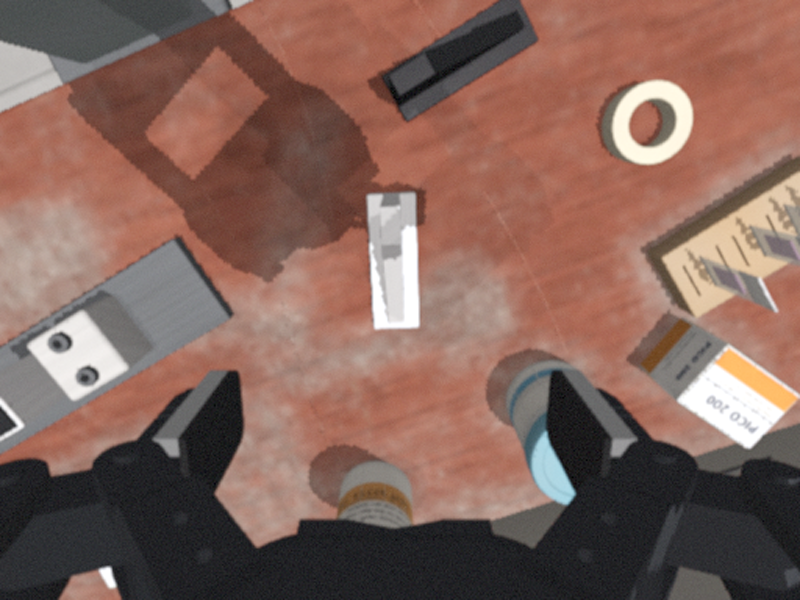

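The wrist view shows the square's foot from (367..416, 194) at the robot end to (375..420, 327) at the tip, with free space around it. I'll fit these corners.

```bash
python3 - <<'E'
from fit import *
w=ld('w0'); k=lambda x,y:np.array(((x+.5)*.64-.5,(y+.5)*.64-.5))
Q=[(w,(50,17,10),k(420,327)),(w,(50,-17,10),k(375,328)),(w,(-50,17,10),k(416,193)),(w,(-50,-17,10),k(367,195))]
p=fit(Q,[535,351,-.35]); print('web top',[ (proj(w,W(p,(-50,y,88)))+.5)/.64 for y in(-6,6)])
for q in (p,[535.2,350.9,np.radians(-20.2)]): print('grip',W(q,(-12,0,47)))
# stand in same view: near-end plate corners + clamp top (z=55)
f=fit([(w,(35,130,15),k(232,313)),(w,(-35,130,15),k(178,238)) ],[517,90,.157])
E
```

```text
[ 5.37841e+02  3.51222e+02 -3.25000e-01] -18.6
[[-0.0, 0.0], [-0.1, 0.6], [-0.2, -0.3], [0.2, -0.2]]
web top [array([380.42457914, 207.05118905]), array([402.04524619, 206.11691288])]
grip [np.float64(526.4691659334263), np.float64(355.0532087763082), 47]
grip [np.float64(523.9380837268853), np.float64(355.0435783879824), 47]
[5.1616e+02 9.1723e+01 1.4500e-01] 8.3
[[0.6, 2.8], [-0.6, -1.6]]
```

```bash
python3 -m handwheel '[[[-1,0,-0.02,-0.8,0.2],[-1,0,0,-0.8,0],[-1,0,0,-0.8,0],[-1,0,0,-0.8,0],[-1,0,0,-0.5,0],[-1,0,0,-0.25,0],[-1,0,0,-0.12,0],[-1,0,0,0,0],[-1,0,0,0,0]]]'
python3 -m handwheel '[[[1,0,0,0,0],[1,0,0,0,0],[1,0,0,0,0],[1,0,0,0,0],[1,0,0,0,0],[1,0,0,0,0],[1,0,0,0,0],[1,0,0,0,0],[1,0,0,0,0],[1,0,0,0,0]]]' 80
```

```text
time_s: 3.35
eef_pos: [526.0, 356.0, 29.4]
ee_rot: [0.001, 0.168, 0.986, 0.001]
force: [0.5, 0.8, 0.6]
grip_width: 1.002
grip_force: 0.0
time_s: 4.35
eef_pos: [525.3, 355.8, 27.8]
ee_rot: [-0.0, 0.168, 0.986, -0.0]
force: [-1.5, -0.5, 1.7]
grip_width: 0.13
grip_force: 78.5
```

Gripped: the opening is 0.13, or about 11 mm, which fits the 12 mm web. Next I lift and carry it over the stand to the open side, staying clear of the post.

```bash
python3 -m handwheel '[[[1,0,0,0.2,0],[1,0,0,0.6,0],[1,0,0,0.8,0],[1,0,0,0.8,0],[1,0,0,0.6,0]]]'
python3 -m handwheel '[[[1,0.01,-0.7,0,-0.77],[1,0.01,-0.7,0,-0.77],[1,0.01,-0.7,0,-0.77],[1,0.01,-0.7,0,-0.77],[1,0.01,-0.7,0,-0.77],[1,0.01,-0.7,0,-0.77],[1,0.01,-0.7,0,-0.77],[1,0.01,-0.7,0,-0.77],[1,0.01,-0.7,0,-0.77],[1,0.01,-0.7,0,-0.77]]]'
python3 -m handwheel '[[[1,0,0,0,0],[1,0,0,0,0],[1,0,0,0,0],[1,0,0,0,0]]]'
python3 - <<'E'
from h import *
c=snap('wrist','w1'); s=ctrl.sense(); print(s['eef_pos'],s['ee_rot'],s['force'],s['grip_width'])
q=s['ee_rot'];print('sq yaw',np.degrees(2*np.arctan2(q[2],q[1]))-180)
cv2.imwrite('pics/w1b.png',cv2.resize(c['img'],(800,600),interpolation=cv2.INTER_CUBIC))
E
```

```text
time_s: 4.85
eef_pos: [525.5, 356.0, 181.0]
ee_rot: [0.001, 0.168, 0.986, 0.001]
force: [0.6, 0.3, -3.5]
grip_width: 0.134
grip_force: 78.2
time_s: 5.85
eef_pos: [530.1, 4.5, 178.3]
ee_rot: [0.0, 0.651, 0.759, 0.0]
force: [0.5, -0.9, -2.4]
grip_width: 0.134
grip_force: 78.4
time_s: 6.25
eef_pos: [530.2, 6.8, 177.9]
ee_rot: [-0.0, 0.649, 0.761, 0.0]
force: [-0.1, 0.1, -2.4]
grip_width: 0.128
grip_force: 78.5
[530.26043713   6.71019803 177.85864867] [-2.26217997e-05  6.48626260e-01  7.61107071e-01  3.62869358e-05] [-0.3644562  -0.48261292 -2.88797157] 0.1309825892656167
sq yaw -80.87621536630061
```

View pics/w1b.png

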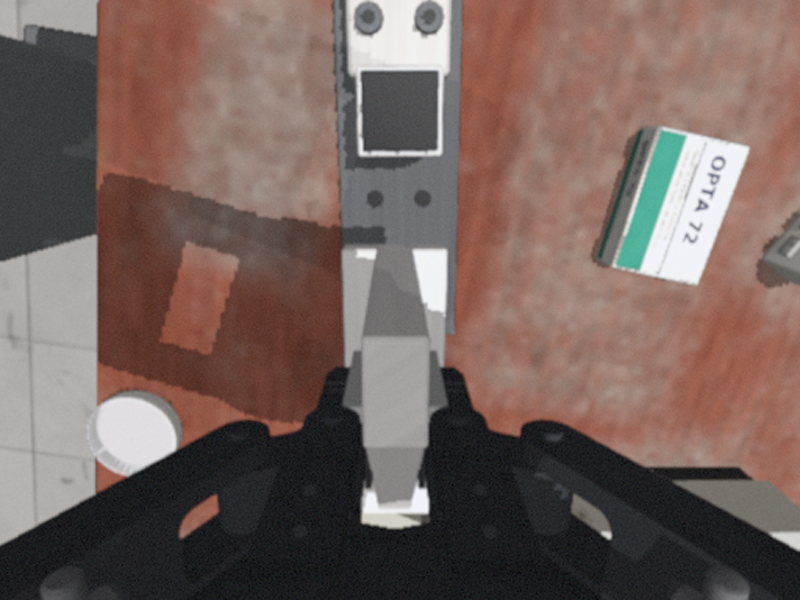

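The wrist view shows the post top at (357..442, 67..156). The square's foot end is at (343..447, 248) and looks aligned with the post. I'll fit both from this picture.

```bash
python3 - <<'E'
from fit import *
w=ld('w1'); k=lambda x,y:np.array(((x+.5)*.64-.5,(y+.5)*.64-.5))
P=[(w,(18,18,98),k(444,67)),(w,(-18,18,98),k(356.5,67)),(w,(18,-18,98),k(442.5,156)),(w,(-18,-18,98),k(357.5,156))]
p=fit(P,[517,90,.157])
zb=177.86+19-47
q0=[530.3,6.7,np.radians(-80.88)]
Q=[(w,(-38,-6,zb+88),k(363,337)),(w,(-38,6,zb+88),k(430,337)),(w,(-38,-17,zb+10),k(343,249)),(w,(-38,17,zb+10),k(447,249))]
# square frame here: origin at grip point
for c,L,uv in Q: print(L,(proj(c,W(q0,L))+.5)/.64,(np.array(uv)+.5)/.64)
q=fit(Q,q0)
for n,pp in (('wrist',p),('fit',[517.4,90.3,.1598])):
  c,s=np.cos(pp[2]),np.sin(pp[2]); M=np.array([[c,s],[-s,c]])
  for m,qq in(('q0',q0),('q',q)): print(n,m,'grip in stand frame',(M@(np.array(qq[:2])-pp[:2])).round(1),'target 0,-56; dyaw',np.degrees(qq[2]-(pp[2]-np.pi/2)).round(2))
E
```

```text
[5.19666e+02 8.78480e+01 1.59000e-01] 9.1
[[0.7, -1.0], [-0.7, -1.0], [0.2, 1.3], [-0.2, 1.3]]
(-38, -6, 237.86) [359.54279625 331.70674218] [363.5 337.5]
(-38, 6, 237.86) [429.83693034 331.69820158] [430.5 337.5]
(-38, -17, 159.86) [341.3362153 246.4232773] [343.5 249.5]
(-38, 17, 159.86) [448.36014843 246.41128748] [447.5 249.5]
[530.803   5.722  -1.412] -80.9
[[-1.2, -0.0], [0.8, -0.0], [-0.6, 0.1], [1.2, 0.1]]
wrist q0 grip in stand frame [ -2.4 -81.8] target 0,-56; dyaw 0.01
wrist q grip in stand frame [ -2.  -82.9] target 0,-56; dyaw -0.01
fit q0 grip in stand frame [ -0.6 -84.6] target 0,-56; dyaw -0.04
fit q grip in stand frame [ -0.2 -85.6] target 0,-56; dyaw -0.05
```

```bash
python3 -m handwheel '[[[1,0.03,0,-0.4,0],[1,0,0,-0.6,0],[1,0,0,-0.6,0],[1,0,0,-0.5,0],[1,0,0,-0.3,0],[1,0,0,-0.2,0],[1,0,0,0,0],[1,0,0,0,0],[1,0,0,0,0]]]'
python3 - <<'E'
from h import *
c=snap('wrist','w2'); s=ctrl.sense(); print(s['eef_pos'],s['ee_rot'],s['force'],s['grip_width'])
cv2.imwrite('pics/w2b.png',cv2.resize(c['img'][20:260,120:400],(700,600),interpolation=cv2.INTER_CUBIC))
E
```

```text
time_s: 7.2
eef_pos: [532.4, 5.8, 48.7]
ee_rot: [0.001, 0.649, 0.761, 0.0]
force: [0.2, -1.0, -2.9]
grip_width: 0.129
grip_force: 78.5
[532.2986129    5.78259661  48.68379405] [7.31507362e-04 6.49239625e-01 7.60583471e-01 3.97508456e-04] [-0.18143967 -0.18270429 -2.34143543] 0.12904464851463426
```

View pics/w2b.png

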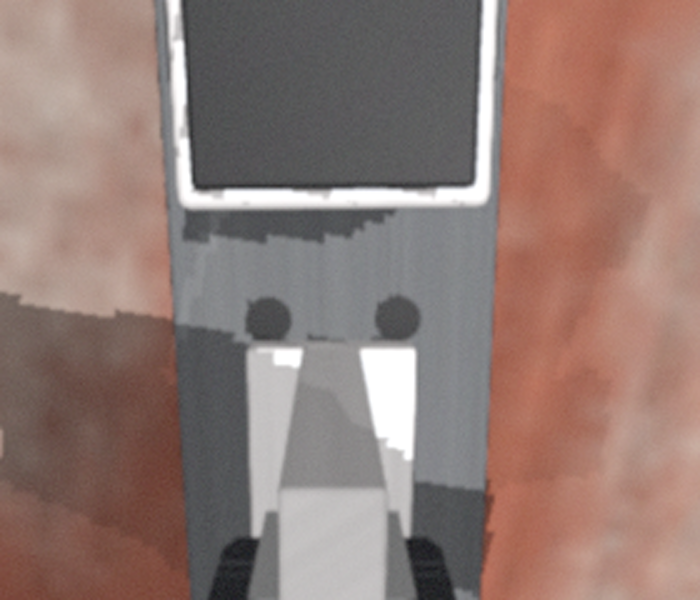

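The crop shows the post's near top edge at (180..492, 206), the web's top edge at (278..387, 488), the foot end at (247..416, 347), and the plate edges at x = 176 and 495 on row 347.

```bash
python3 - <<'E'
from fit import *
w=ld('w2'); k=lambda x,y:np.array(((x+.5)/2.5-.5+120,(y+.5)/2.5-.5+20))
psi=np.radians(9.13); ex=np.array([np.cos(psi),np.sin(psi)]); ey=np.array([-np.sin(psi),np.cos(psi)])
zb=48.68-28+.2
def lat(x,y,z): X=ray(w,*k(x,y),z)[:2]; return np.round([X@ex,X@ey],1)
for n,z,pts in (('post',98,[(180,206),(492,206)]),('plate',15,[(176,347),(495,347)]),('webtop',zb+88,[(278,488),(387,488)]),('foot',zb+10,[(247,347),(416,347)])):
    a=[lat(*q,z) for q in pts]; print(n,a,'width',a[1][0]-a[0][0],'mid',(a[0]+a[1])/2)
E
```

```text
post [array([510. , -12.7]), array([544.4, -12.7])] width 34.39999999999998 mid [527.2 -12.7]
plate [array([492.8, -44.5]), array([562.5, -44.6])] width 69.69999999999999 mid [527.65 -44.55]
webtop [array([520.9, -41.6]), array([532.6, -41.6])] width 11.700000000000045 mid [526.75 -41.6 ]
foot [array([510. , -41.4]), array([543.5, -41.5])] width 33.5 mid [526.75 -41.45]
```

```bash
python3 -m handwheel '[[[1,-0.03,0.2,-0.02,0],[1,-0.02,0.16,-0.02,0],[1,-0.015,0.1,-0.02,0],[1,-0.005,0.04,0,0],[1,0,0,0,0],[1,0,0,0,0],[1,0,0,0,0]]]'
python3 -m handwheel '[[[1,0,0,-0.02,0],[1,0,0,-0.02,0],[1,0,0,0,0],[1,0,0,0,0]]]'
python3 -m handwheel '[[[1,0,0,-0.01,0],[1,0,0,0,0],[1,0,0,0,0]]]'
```

```text
time_s: 7.95
eef_pos: [528.4, 30.6, 44.8]
ee_rot: [0.0, 0.649, 0.76, -0.0]
force: [-0.3, -0.5, -2.6]
grip_width: 0.133
grip_force: 78.5
time_s: 8.35
eef_pos: [528.3, 30.7, 42.8]
ee_rot: [0.0, 0.649, 0.761, -0.0]
force: [-1.2, -1.4, -0.0]
grip_width: 0.13
grip_force: 78.8
time_s: 8.65
eef_pos: [528.4, 30.7, 42.8]
ee_rot: [0.0, 0.649, 0.761, -0.0]
force: [-3.4, -0.6, 5.7]
grip_width: 0.129
grip_force: 79.6
```

```bash
python3 -m handwheel '[[[1,0,0.03,0,0],[1,0,0.02,0,0],[1,0,0,0,0],[1,0,0,0,0]]]'
python3 -m handwheel '[[[1,-0.003,0.02,0,0],[1,0,0,0,0],[1,0,0,0,0],[1,0,0,0,0]]]'
```

```text
time_s: 9.05
eef_pos: [528.9, 33.1, 42.8]
ee_rot: [0.001, 0.649, 0.761, 0.0]
force: [-1.4, -3.2, 5.3]
grip_width: 0.127
grip_force: 79.7
time_s: 9.45
eef_pos: [528.8, 34.1, 42.8]
ee_rot: [0.001, 0.649, 0.761, 0.0]
force: [-0.6, -2.6, 5.0]
grip_width: 0.133
grip_force: 79.7
```

```bash
python3 -m handwheel '[[[1,-0.003,0.02,0,0],[1,0,0,0,0],[1,0,0,0,0],[1,0,0,0,0]]]'
python3 -m handwheel '[[[1,-0.002,0.01,0,0],[1,0,0,0,0],[1,0,0,0,0],[1,0,0,0,0]]]'
```

```text
time_s: 9.85
eef_pos: [528.8, 34.5, 42.8]
ee_rot: [0.001, 0.649, 0.761, 0.0]
force: [0.6, -6.2, 3.5]
grip_width: 0.133
grip_force: 79.4
time_s: 10.25
eef_pos: [528.9, 34.4, 42.8]
ee_rot: [0.002, 0.649, 0.761, -0.0]
force: [1.6, -10.3, 4.1]
grip_width: 0.131
grip_force: 79.5
```

The square touches the post with about 10 N, and the downforce is about 7 N. I'll add a little downforce and check visually.

```bash
python3 -m handwheel '[[[1,0,0,-0.006,0],[1,0,0,0,0],[1,0,0,0,0],[1,0,0,0,0],[1,0,0,0,0]]]'
python3 - <<'E'
from h import *
c=snap('wrist','w3'); b=snap('side','s3'); s=ctrl.sense(); print(s['eef_pos'],s['ee_rot'],s['force'],s['wrist_torque'],s['grip_width'])
A=cv2.resize(c['img'][60:260,170:350],(540,600),interpolation=cv2.INTER_CUBIC)
cv2.imwrite('pics/w3b.png',A)
E
```

```text
time_s: 10.75
eef_pos: [528.9, 34.5, 42.8]
ee_rot: [0.002, 0.649, 0.761, -0.0]
force: [-1.3, -10.1, 6.9]
grip_width: 0.132
grip_force: 80.0
[528.86901829  34.4832245   42.79586905] [ 1.63734901e-03  6.49196993e-01  7.60618548e-01 -8.03741258e-05] [  0.39930992 -10.78178187   7.74822264] [-1.39752661  0.13356225  0.07493461] 0.12595528240951565
```

View pics/w3b.png

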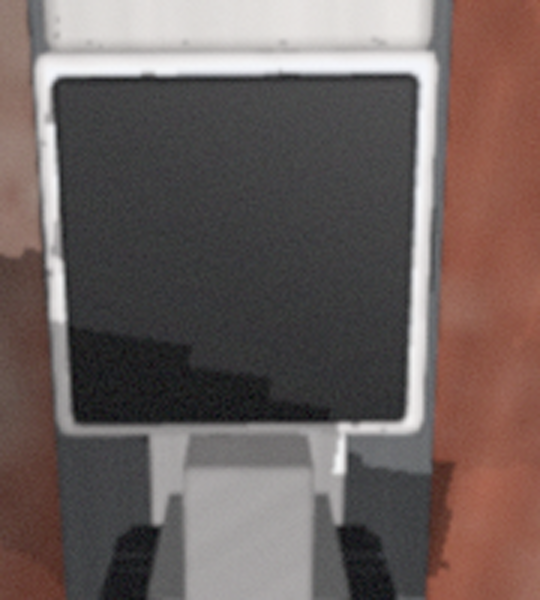

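The crop shows the post's near edge at (60..424, 433) and the web's top edge at (184..312, 465). I'll check centring and gap numerically.

```bash
python3 - <<'E'
from h import *
w=ld('w3'); k=lambda x,y:((x+.5)/3-.5+170,(y+.5)/3-.5+60)
psi=np.radians(9.13); E=np.array([[np.cos(psi),np.sin(psi)],[-np.sin(psi),np.cos(psi)]])
for n,z,pts in (('post near',98,[(60,433),(424,433)]),('post far',98,[(36,57),(438,55)]),('webtop',103,[(184,465),(312,465)])):
    a=[E@ray(w,*k(*q),z)[:2] for q in pts]; print(n,np.round(a,1).tolist(),'mid',((a[0]+a[1])/2).round(2))
E
```

```text
post near [[510.2, -11.2], [544.1, -11.3]] mid [527.16 -11.24]
post far [[510.0, 22.2], [543.8, 22.3]] mid [526.85  22.23]
webtop [[522.0, -12.5], [533.4, -12.5]] mid [527.7  -12.52]
```

The measured post is about 34 mm wide against the true 36, which is its edge bevel. Allowing for that, the upright edge is flush with the face (gap about 0 mm) and centred within about 0.7 mm. The square is pressing about 10 N against the post and 10 N down, so I hand it in.

```bash
python3 -c "
from rig import ctrl
s=ctrl.sense();print(s['force'],s['grip_force']);print(ctrl.finish_job())"
```

```text
[  0.39930992 -10.78178187   7.74822264] 79.97522008605301
the job is handed in; nothing more can be done
None
```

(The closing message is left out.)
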